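# Set the click stop on a gauge blade

### The job

Lift the flat gauge blade out of its wooden block by its handle, push it down into the open gap of the click-stop fixture until its shoulders sit on the two cheeks, and let go of it. Then grip the fixture's indexing knob and turn it clockwise, seen from above, counting the clicks from its home position to the third stop and no further, so that the jaw closes up to the blade. Finish while still gripping the knob at the third stop, and leave the loose screwdriver, micrometer and dial gauge where they are.

Things in the scene. Friction and masses are not known exactly. Their poses are not given: they have to be found in the camera images.
- gauge: Upright flat steel gauge blade, 76 mm tall. Origin: middle of its foot; z up, x width, y thickness. Tongue: foot to 32 mm up, 30 mm wide (25 at the lowest 6 mm), 6 thick. Above it the black handle, 32 to 76 mm up: 48 wide, 12 thick, overhanging the tongue as a 9 mm shoulder each side. Pinch the handle across y from above. Same when turned half round. 70 to 140 g.
- stand: Fixed wooden gauge block, 70 x 60 x 45 mm high, origin at the centre of its underside. A slot 33 mm long in x and 10 mm wide in y goes straight down through it; the gauge hangs in it by its shoulders and must rise more than 32 mm to come out.
- fixture: Fixed click-stop fixture, base 90 (x) x 210 (y) x 12 mm; origin at the centre of its underside, z up. Grey housing at the -y end (top at 36 mm) with the knob, axis at y = -65. At the +y end two steel cheeks (top at 50 mm, 15 mm wide, inner faces at x = -17 and +17, y 20 to 90) guide a sliding jaw and end at a fixed anvil.
- gap (a point): Middle of the open gap between jaw and anvil, level with the cheek tops, 50 mm above the worktop; axes as the fixture's. Knob at home: gap 12 mm wide in y, 34 long in x, 38 deep. Gauge home: shoulders on the cheeks, foot 32 mm below this point, its width along x, either way round. Each click moves the jaw 1.73 mm to +y; at the third stop the gap is 6.8 mm, at the fourth too narrow for the blade.
- knob_grip (a point): On the indexing knob's upright axis, 70 mm above the worktop, where to grip its bar. Frame turns with the knob: bar 44 mm long in x, 12 thick in y, flat sides from 47 to 86 mm above the worktop, over a round skirt of 25 mm radius. x points to the end with the bright pointer line. At home it stands 36 degrees anticlockwise (from above) of the fixture's -x.
- index_knob (a joint): Knob angle in rad: 0 at home, where it starts, growing clockwise seen from above. Detents every 0.419 rad (24 degrees): stops at 0 (home), 0.419, 0.838, 1.257 (third) and 1.676 (last). Passing from stop to stop takes up to 0.22 N m, first resisting, then pulling into the next stop; it stays in a stop when let go. Five lines on the ring round the knob mark home and the stops.
- screwdriver: Orange-handled screwdriver, 208 mm long, loose, lying behind the work. Leave it where it is.
- micrometer: Green-framed micrometer, 139 mm long, loose, lying behind the work to the right. Leave it where it is.
- dial_gauge: White dial gauge, 100 x 57 x 20 mm, loose, lying to the right. Leave it where it is.
Things that resemble listed ones, but are neither listed nor needed, are in the scene too. What is meant by the fixture is not turquoise, and is the larger of those in its own colour.

How it is judged:
On the way, in this order (a step that is already met when the one before it is completed fails the run):
1. the gauge blade is home in the gap and let go, with the knob still at home (z of gauge in the frame of gap between -0.036 and -0.029 m and x of gauge in the frame of gap between -0.005 and 0.005 m and y of gauge in the frame of gap between -0.008 and 0.008 m and angle between gauge's own z axis and vertical below 0.15 rad and angle between the x axis of gauge and the x axis of fixture, either way round below 0.2 rad and contact force between the fingers and gauge below 0.1 N and value of joint index_knob below 0.2 rad), for 0.2 s.
2. the knob is gripped and turned past the first click (value of joint index_knob above 0.3 rad and contact force between the fingers and index_knob above 2 N).
3. the knob is held in its third stop (value of joint index_knob between 1.127 and 1.387 rad and contact force between the fingers and index_knob above 2 N), for 0.3 s.
At the end, for the whole second after the job is handed in: The fingers grip the knob (more than 2 N) and it stands still within 0.13 rad of its third stop (1.257 rad); the gauge blade is let go and home in the gap: its foot 29 to 36 mm below the top of the cheeks, within 5 mm of the middle in x and 8 mm in y, upright within 0.15 rad (all of step 3 and velocity of joint index_knob between -0.1 and 0.1 rad/s and z of gauge in the frame of gap between -0.036 and -0.029 m and x of gauge in the frame of gap between -0.005 and 0.005 m and y of gauge in the frame of gap between -0.008 and 0.008 m and angle between gauge's own z axis and vertical below 0.15 rad and angle between the x axis of gauge and the x axis of fixture, either way round below 0.2 rad and contact force between the fingers and gauge below 0.1 N); the arm keeps its last pose, push and grip.
It fails at once if the knob was turned on past the third stop (value of joint index_knob above 1.466 rad).
It fails at once if the screwdriver was moved (distance of screwdriver from where it was at the start of the episode above 0.025 m).
It fails at once if the micrometer was moved (distance of micrometer from where it was at the start of the episode above 0.025 m).
It fails at once if the dial gauge was moved (distance of dial_gauge from where it was at the start of the episode above 0.025 m).
It also fails if it takes over 69 s, if anything falls off the work surface, if the arm or the gripper's body presses on something with over 40 N, if the wrist force passes 120 N, or if a joint passes its speed limit or range.

### The arm

A 6-joint arm with a two-finger parallel gripper is mounted at the origin on a cart in front of the work surface, level with it; the furniture and walls round the work are solid. World frame = base frame: x ahead of the robot, y to its left, z up, the work surface at z = 0. Lengths are in m, angles in rad, forces in N, time in s.
With the tool pointing down it reaches from about 0.25 to 0.725 m from the base axis. Payload 4 kg.
Tool frame: the origin (TCP) lies at the very end of the fingers, on their centre line; the grasp point (between the pads) lies 19 mm behind it; z points along the fingers, y is the line along which they close (so a half turn about z gives the same grasp; the last joint's range is limited). The gripper opens to 85 mm and grips with 20 to 120 N. Pads are 22 mm wide; open, the fingers measure 114 mm over their backs; the gripper's body (76 mm by 85 mm) begins 54 mm behind the grasp point. The pads swing forward as they close: fully open they stand 13 mm farther back than shut.
Start: joints at [1.194, 0.241, 0.005, 1.335, 0, 1.571], TCP at [0.184, 0.465, 0.231] pointing down, gripper open.
Joint ranges: [-2.72, 2.72], [-1.05, 1.87], [-1.09, 1.28], [-1.99, 2.15], [-1.42, 1.44], [-3.14, 3.14]. Speed limits (rad/s): [2.79, 2.79, 3.14, 3.14, 3.14, 3.14].

### API

Orientations are given as a unit quaternion [x, y, z, w].
In Python, from workcell import telemetry, vision, workorder gives the robot as it stands.
- The arm moves only by the shell command python3 -m inch 'ROWS'. ROWS is JSON, a list of rows, each a list of 3 entries, a list of its own where there are three numbers: the turn, a rotation vector about the tool's x, y, z scaled (see below), then the shift along the tool's x, y, z scaled (see below), then the closure, from -1 (fully open) to 1 (shut). A call has 1 to 10 rows; each row shifts and turns the commanded pose from where the row before left it, along the tool's axes as they then stand; what a row does not reach is not made up. The controller multiplies each number of a shift by 0.3 m and each number of a turn by 360 degrees. A row lasts 1/12 s, in which the tool goes at most 41.7 mm and 7.16 degrees, less where a joint would pass 70% of its speed; a pose out of reach is approached as far as the arm can. A call with a number of a shift or a turn outside -1 to 1 is refused whole. A call with a gripper value outside its range is refused whole. The fingers move at their own pace and stop on an object; the grip force is fixed at half the most. Time passes only in rows, so rows that do not move let the fingers close. It gives the time, the measured TCP pose, the force, the opening and the grip force at its end, in the units of the state.
- telemetry.get_obs(): the state, without advancing time (a new reading comes with each control period).
- vision.camera(name): name is "scene" or "top" or "wrist"; returns a dict with "img" (400x640x3 uint8, red, green, blue), "fov_y" (degrees; the focal length in pixels is half the picture's height over the tangent of half this angle, whatever the lens; pixels are square), "cx", "cy" (the principal point, pixels), "pose" (4x4, takes a point from camera to world coordinates). Camera axes: x right, y up, looking along -z (the intrinsics and any distortion apply to the point x, -y, -z); pixel columns grow to the right and rows downward; lengths in m; the calibration is good to about 2 mm. The wrist camera is an equidistant fisheye: a pixel r from the principal point sees the ray r / f radians off the axis. A picture is of the moment at which its call begins. There is no depth.
- workorder.job_done(): hands the job in; it is judged then, once.
The state is a dict: "clock": time; "joint_pos": joint angles; "joint_vel": joint speeds; "tau": joint torques, N m; "eef_pos": TCP position; "tool_rot": TCP orientation; "ft_force": force on the tool from outside, world axes, zero at the start; "ft_torque": the same for the moment, N m; "grip_width": finger opening in m; "grasp_force": force on a finger pad.
Only numpy, scipy, OpenCV 4.12 (cv2) and the standard library are available. Lean on these libraries where they do the work, as an engineer would, in place of code of your own. Each camera call takes 0.05 s, during which the arm holds its last target. There are 200 camera calls.

## Working session

There is one attempt and no reset: what is moved stays moved. The work goes in short steps, Python scripts to look and compute and a shell command to move; the robot and the scene stay as the last step left them, time stands still between calls to the robot, and variables do not carry over. Pictures are saved under pics/ and viewed, at most 10 in all, crops included, and the job is handed in when it is done.

```bash
mkdir -p pics; ls; python3 - <<'E'
from workcell import telemetry, vision
import cv2,pickle
o=telemetry.get_obs();print(o)
for n in("scene","top"):
    c=vision.camera(n);cv2.imwrite(f"pics/{n}0.png",c["img"][:,:,::-1]);pickle.dump(c,open(f"pics/{n}0.pkl","wb"))
    print(n,c["fov_y"],c["cx"],c["cy"],c["pose"].tolist() if hasattr(c["pose"],"tolist") else c["pose"],[k for k in c])
E
```

```text
pics
{'clock': 0.0, 'joint_pos': array([ 1.19399044e+00,  2.41415640e-01,  3.71905799e-03,  1.33517520e+00,
       -1.65641763e-05,  1.57077943e+00]), 'joint_vel': array([-0.00107374,  0.00225581,  0.00159612,  0.00028828, -0.00072462,
        0.00031561]), 'tau': array([-1.37561612e-03, -3.72317255e+01,  2.52409029e+01,  1.69457216e-02,
       -1.53241735e-04, -3.91688149e-07]), 'eef_pos': array([0.18375088, 0.46433937, 0.23040964]), 'tool_rot': array([ 1.87281929e-01,  9.82305656e-01, -1.02091229e-03, -1.86229088e-04]), 'ft_force': array([-0.02314932,  0.10600912, -0.11643554]), 'ft_torque': array([ 0.054427  , -0.02948378, -0.00997697]), 'grasp_force': 0.0, 'grip_width': 0.08525751088948176}
scene 57.611231117234915 314.93580435091377 202.7458005781558 [[0.627202023925208, 0.6081736511224247, -0.4865618473170107, 0.13776672576381435], [-0.7788297277431202, 0.4845461066818454, -0.3982955255624184, -0.3785546979511721], [-0.00647119522963703, 0.6287605908292003, 0.7775720179201506, 0.7376802883115094], [0.0, 0.0, 0.0, 1.0]] ['img', 'fov_y', 'cx', 'cy', 'pose']
top 47.39224857595846 320.9199448001748 204.83904328673154 [[-0.00626145400282983, 0.9979205024687228, -0.06415188965527129, 0.48544441849233466], [-0.999953565901243, -0.006718339361262324, -0.006908687112283193, -0.03469865390845445], [-0.007325314679859198, 0.06410565239351806, 0.9979162315024455, 1.2463659729269776], [0.0, 0.0, 0.0, 1.0]] ['img', 'fov_y', 'cx', 'cy', 'pose']
```

View pics/top0.png

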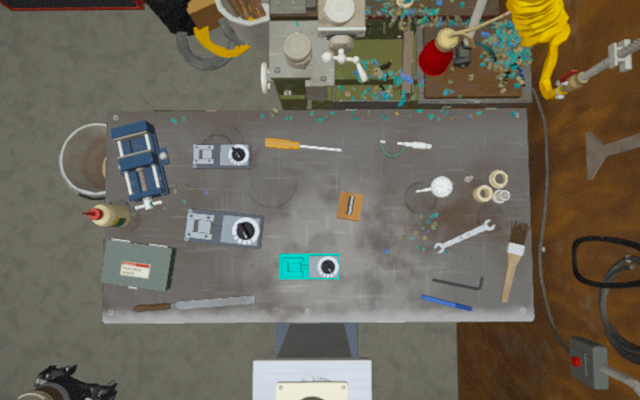

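View pics/scene0.png

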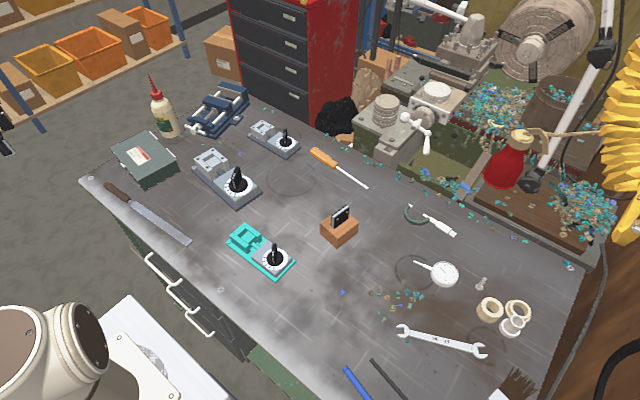

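The larger grey fixture is at about (224,229) in the top view, with its knob at (246,231) and anvil on the left. The stand with the gauge is at (349,206). I'll zoom in on these in both views.

```bash
python3 - <<'E'
import cv2,numpy as np
t=cv2.imread("pics/top0.png");s=cv2.imread("pics/scene0.png")
def crop(im,x,y):
    c=cv2.resize(im[y:y+75,x:x+100],(400,300),interpolation=cv2.INTER_CUBIC)
    for k in range(0,100,10):
        cv2.line(c,(k*4,0),(k*4,6 if k%50 else 14),(0,255,255),1)
    for k in range(0,75,10): cv2.line(c,(0,k*4),(6,k*4),(0,255,255),1)
    return c
cv2.imwrite("pics/comp.png",np.vstack([np.hstack([crop(t,175,190),crop(s,175,140)]),np.hstack([crop(t,300,170),crop(s,290,180)])]))
E
```

```text
(no output)
```

View pics/comp.png

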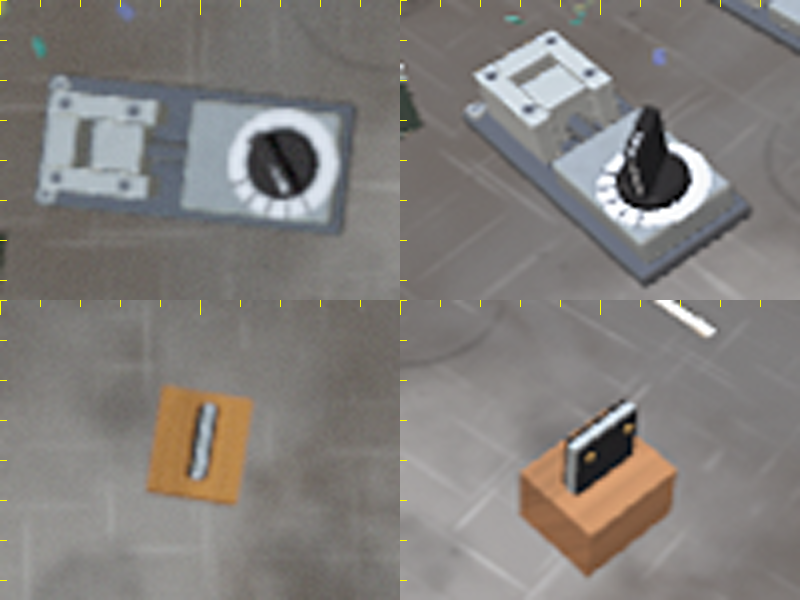

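```bash
cat > h.py <<'E'
import numpy as np,pickle
from scipy.optimize import least_squares
from scipy.spatial.transform import Rotation as R
def proj(c,P,fish=False):
    T=np.linalg.inv(np.array(c["pose"]));p=np.atleast_2d(P)@T[:3,:3].T+T[:3,3]
    f=200/np.tan(np.radians(c["fov_y"]/2));x,y,z=p[:,0],-p[:,1],-p[:,2]
    if fish:
        r=np.hypot(x,y);k=f*np.arctan2(r,z)/r;u,v=k*x,k*y
    else:u,v=f*x/z,f*y/z
    return np.c_[u+c["cx"],v+c["cy"]]
def tri(obs):
    return least_squares(lambda P:np.concatenate([(proj(c,P,f)[0]-uv) for c,uv,f in obs]),[.5,.1,.05])
def fit(obs,x0):
    """obs: (cam,fish,localpts,uv); x=(x,y,z,yaw)"""
    def res(q):
        c,s=np.cos(q[3]),np.sin(q[3]);M=np.array([[c,-s,0],[s,c,0],[0,0,1]])
        return np.concatenate([(proj(cm,np.array(L)@M.T+q[:3],f)-np.array(uv)).ravel() for cm,f,L,uv in obs])
    r=least_squares(res,x0);return r.x,res(r.x)
E
python3 - <<'E'
from h import *
T=pickle.load(open("pics/top0.pkl","rb"));S=pickle.load(open("pics/scene0.pkl","rb"))
cv=lambda L,ox,oy,X0,Y0:[[(x-ox+.5)/4-.5+X0,(y-oy+.5)/4-.5+Y0] for x,y in L]
b=[[.045,.105,.012],[.045,-.105,.012],[-.045,-.105,.012],[-.045,.105,.012]]
t=cv([(53,78),(354,103),(342,235),(40,203)],0,0,175,190)
s=cv([(750,212),(645,285),(467,108)],400,0,175,140)
q,r=fit([(T,0,b,t),(S,0,b[1:],s)],[.5,.23,0,0]);print("fixture",q.round(4),r.round(1))
for n,a,c in [("knobtop",(275,160),(652,112))]:
    print(n,tri([(T,cv([a],0,0,175,190)[0],0),(S,cv([c],400,0,175,140)[0],0)]).x.round(4))
for n,a,c in [("g1",(210,405),(634,404)),("g2",(199,478),(570,440))]:
    print(n,tri([(T,cv([a],0,300,300,170)[0],0),(S,cv([c],400,300,290,180)[0],0)]).x.round(4))
w=[[.035,.03,.045],[.035,-.03,.045],[-.035,-.03,.045],[-.035,.03,.045]]
q,r=fit([(T,0,w,cv([(162,386),(253,398),(238,503),(148,490)],0,300,300,170)),(S,0,[w[1],w[2],w[3]],cv([(677,470),(588,520),(520,475)],400,300,290,180))],[.5,-.1,0,0]);print("stand",q.round(4),r.round(1))
from workcell import telemetry
print(R.from_quat(telemetry.get_obs()["tool_rot"]).as_matrix().round(3))
E
```

```text
fixture [ 0.5045  0.2374 -0.0045 -0.1127] [ 0.1 -1.9  1.3 -0.   0.5 -0.  -0.7 -0.3  0.3 -1.  -0.9 -0.2 -1.7  2.1]
knobtop [0.5009 0.1658 0.1026]
g1 [ 0.584  -0.1084  0.0873]
g2 [ 0.5364 -0.0996  0.0952]
stand [ 0.5607 -0.103   0.0019 -0.1532] [ 0.5 -0.5  0.2 -0.2  0.2 -0.2  0.2 -0.3 -0.8 -1.4  0.1  3.1 -0.8 -1.5]
[[-0.93   0.368 -0.001]
 [ 0.368  0.93  -0.002]
 [-0.    -0.002 -1.   ]]
```

```bash
A='[[0,0,0],[-0.0932,-0.065,0.005],-1]'; python3 -m inch '[[[0,0,0],[-0.0932,-0.065,0.005],-1],[[0,0,0],[-0.0932,-0.065,0.005],-1],[[0,0,0],[-0.0932,-0.065,0.005],-1],[[0,0,0],[-0.0932,-0.065,0.005],-1],[[0,0,0],[-0.0932,-0.065,0.005],-1],[[0,0,0],[-0.0932,-0.065,0.005],-1],[[0,0,0],[-0.0932,-0.065,0.005],-1],[[0,0,0],[-0.0932,-0.065,0.005],-1],[[0,0,0],[-0.0932,-0.065,0.005],-1],[[0,0,0],[-0.0932,-0.065,0.005],-1]]'
python3 - <<'E'
from workcell import telemetry, vision
import cv2,pickle
c=vision.camera("wrist");pickle.dump(c,open("pics/wristF.pkl","wb"));cv2.imwrite("pics/wristF.png",c["img"][:,:,::-1])
o=telemetry.get_obs();print(o["eef_pos"],o["joint_pos"],c["pose"],c["fov_y"],c["cx"],c["cy"])
E
```

```text
clock: 0.93
eef_pos: [0.3725, 0.1791, 0.216]
tool_rot: [0.187, 0.982, -0.0, -0.0]
ft_force: [-0.3, 0.4, 0.5]
grip_width: 0.0857
grasp_force: 0.0
[0.37534196 0.17465818 0.21572475] [ 0.43905499  0.07899422 -0.23116352  1.26090252 -0.00480877  0.82197661] [[ 3.67764525e-01 -8.82883211e-01 -2.92004263e-01  2.96873400e-01]
 [ 9.29918510e-01  3.48857231e-01  1.16405310e-01  2.07494127e-01]
 [-9.04495188e-04 -3.14349912e-01  9.49306755e-01  3.58062922e-01]
 [ 0.00000000e+00  0.00000000e+00  0.00000000e+00  1.00000000e+00]] 65.70646984690485 317.486782692193 205.92522281059985
```

View pics/wristF.png

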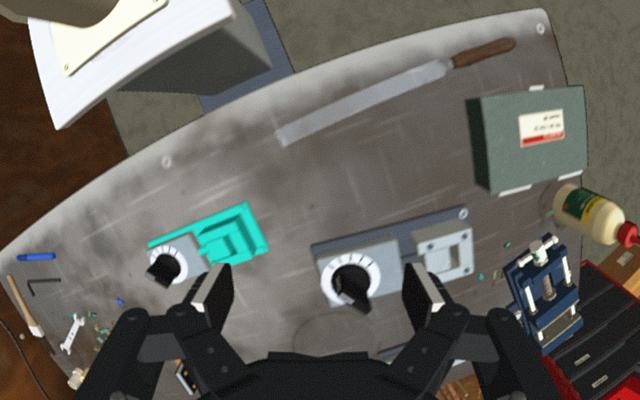

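The wrist view shows the fixture from the robot's side: base corners at about (312,245) and (465,207), with the knob at (350,283). I'll carry on to the gauge.

```bash
python3 -m inch '[[[0,0,0],[-0.0932,-0.065,0],-1],[[0,0,0],[-0.0932,-0.065,0],-1],[[0,0,0],[-0.0932,-0.065,0],-1],[[0,0,0],[-0.0932,-0.065,0],-1],[[0,0,0],[-0.0932,-0.065,0],-1],[[0,0,0],[-0.0932,-0.065,0],-1],[[0,0,0],[-0.0932,-0.065,0],-1],[[0,0,0],[-0.0932,-0.065,0],-1],[[0,0,-0.0165],[-0.06,-0.045,0],-1],[[0,0,-0.0165],[0,0,0],-1]]'
python3 - <<'E'
from workcell import telemetry, vision
import cv2,pickle
c=vision.camera("wrist");pickle.dump(c,open("pics/wristG.pkl","wb"));cv2.imwrite("pics/wristG.png",c["img"][:,:,::-1])
o=telemetry.get_obs();print(o["eef_pos"],o["joint_pos"],c["pose"])
from h import *
print(proj(c,[[.5605,-.104,.089],[.5605,-.104,.045]],True))
E
```

```text
clock: 1.82
eef_pos: [0.5364, -0.0694, 0.2152]
tool_rot: [0.085, 0.996, -0.001, 0.0]
ft_force: [0.3, -0.4, -0.6]
grip_width: 0.0851
grasp_force: 0.0
[ 0.53520615 -0.0677291   0.21520479] [-1.25788167e-01  3.27082831e-01  8.05965850e-02  1.32563345e+00
 -1.60703254e-04  3.90672083e-02] [[ 0.16840735 -0.93569571 -0.31002017  0.45617906]
 [ 0.98571559  0.15924461  0.05482628 -0.05692797]
 [-0.00193167 -0.31482487  0.94914781  0.35722897]
 [ 0.          0.          0.          1.        ]]
[[287.34534831 227.92306583]
 [291.16370408 212.27674275]]
```

View pics/wristG.png

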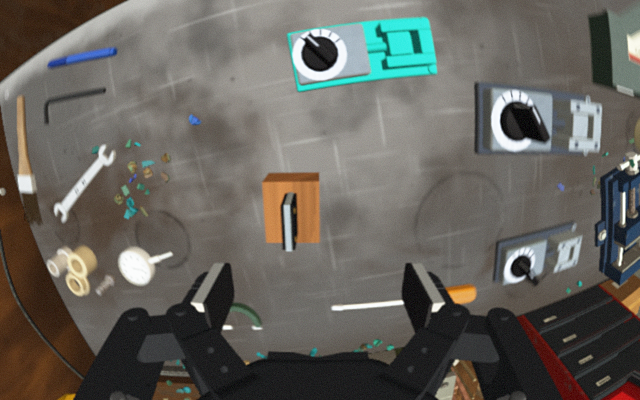

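The wrist view shows the block at (264–319, 173–243) with the gauge running from (291,195) to (289,250). It is almost parallel to the tool x. I'll zoom for accuracy.

```bash
python3 - <<'E'
import cv2,numpy as np
g=cv2.imread("pics/wristG.png");f=cv2.imread("pics/wristF.png")
def crop(im,x,y,w,h,k):
    c=cv2.resize(im[y:y+h,x:x+w],(w*k,h*k),interpolation=cv2.INTER_CUBIC)
    for a in range(0,w,10): cv2.line(c,(a*k,0),(a*k,6 if a%50 else 14),(0,255,255),1)
    for a in range(0,h,10): cv2.line(c,(0,a*k),(6,a*k),(0,255,255),1)
    return c
A=crop(g,255,168,75,92,3);A=np.pad(crop(g,257,170,66,85,4),((0,0),(0,0),(0,0)))
B=crop(g,470,76,134,85,4)
C=crop(f,305,195,200,65,4)
C=crop(f,305,200,200,60,4)
cv2.imwrite("pics/comp2.png",np.vstack([np.hstack([A,B]),np.pad(C,((0,0),(0,0),(0,0)))]))
print(A.shape,B.shape,C.shape)
E
```

```text
(340, 264, 3) (340, 536, 3) (240, 800, 3)
```

View pics/comp2.png

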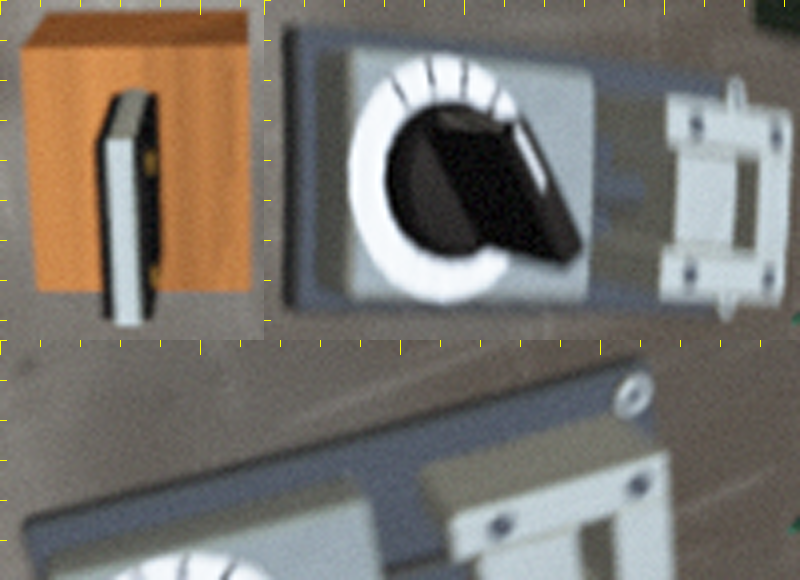

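```bash
cat > m.py <<'E'
from h import *
L=lambda n:pickle.load(open(f"pics/{n}.pkl","rb"))
T,S,F,G=L("top0"),L("scene0"),L("wristF"),L("wristG")
cv=lambda L,ox,oy,X0,Y0:[[(x-ox+.5)/4-.5+X0,(y-oy+.5)/4-.5+Y0] for x,y in L]
t=lambda l:cv(l,0,0,175,190);s=lambda l:cv(l,400,0,175,140)
gt=lambda l:cv(l,0,300,300,170);gs=lambda l:cv(l,400,300,290,180)
A=lambda l:cv(l,0,0,257,170);B=lambda l:cv(l,264,0,470,76);C=lambda l:cv(l,0,340,305,200)
def show(n,o,x0):
    q,r=fit(o,x0);print(n,q.round(4),r.round(1))
    return q
g=[[-.024,0,.076],[.024,0,.076]]
oT=(T,0,g,gt([(199,478),(210,405)]));oS=(S,0,g,gs([(570,440),(634,404)]));oG=(G,1,g,A([(119,138),(127,325)]))
show("gauge all",[oT,oS,oG],[.56,-.1,0,0]);show("gauge TG",[oT,oG],[.56,-.1,0,0]);show("gauge SG",[oS,oG],[.56,-.1,0,0])
w=[[-.035,-.03,.045],[-.035,.03,.045],[.035,.03,.045],[.035,-.03,.045]]
show("stand TG",[(G,1,w,A([(21,46),(249,43),(251,290),(38,290)])),(T,0,w,gt([(238,503),(148,490),(162,386),(253,398)][:0] or [(238,503),(148,490),(162,386),(253,398)]))],[.56,-.1,0,0])
b=lambda x,y,z:[x*.001,y*.001,z*.001]
o=[(T,0,[b(45,105,12),b(45,-105,12),b(-45,-105,12),b(-45,105,12),b(-32,20,50),b(32,20,50)],t([(53,78),(354,103),(342,235),(40,203),(150,200),(158,97)])),
(S,0,[b(45,-105,12),b(-45,-105,12),b(-45,105,12)],s([(750,212),(645,285),(467,108)])),
(G,1,[b(-45,-105,12),b(45,-105,12),b(-32,20,50),b(32,20,50)],B([(288,28),(285,308),(668,95),(660,300)])),
(F,1,[b(-45,-105,12),b(-45,105,12),b(-32,20,50)],C([(25,522),(645,362),(452,517)]))]
q=show("fixture",o,[.5,.23,0,-.1])
show("fix G+F",o[2:],[.5,.23,0,-.1]);show("fix T+F",[o[0],o[3]],[.5,.23,0,-.1])
gp=[b(-17,-6,0),b(-17,6,0),b(17,-6,0),b(17,6,0)]
show("gap GF",[(G,1,gp,B([(738,158),(757,160),(733,247),(752,250)])),(F,1,gp[:2],C([(580,528),(612,517)]))],[.5,.3,.05,-.1])
show("gap GFT",[(G,1,gp,B([(738,158),(757,160),(733,247),(752,250)])),(F,1,gp[:2],C([(580,528),(612,517)])),(T,0,gp,t([(90,172),(72,170),(95,120),(76,118)]))],[.5,.3,.05,-.1])
E
python3 m.py
```

```text
gauge all [ 0.5603 -0.1038  0.0144 -0.1763] [ 0.3 -0.4  0.7 -0.7 -0.5  1.3 -1.  -0.9  0.3 -0.3 -0.3  0.4]
gauge TG [ 0.5594 -0.1033  0.0166 -0.1644] [ 0.3 -0.   0.4 -0.5  0.1 -0.6  0.1  0.4]
gauge SG [ 0.561  -0.1041  0.0132 -0.1784] [-0.2  1.5 -0.7 -0.6  0.3  0.1 -0.4  0.4]
stand TG [ 0.5603 -0.1035  0.0015 -0.1578] [-0.1 -0.1  0.4 -0.2  0.5 -0.1 -0.   0.1  0.4 -0.   0.3 -0.2  0.7 -0.4
  0.5  0. ]
fixture [ 0.5038  0.2356 -0.0008 -0.1163] [ 0.5 -1.9  1.8  0.3  0.9  0.4 -0.5 -0.2  0.2 -0.6  1.2  1.   0.4 -1.3
 -1.  -0.5 -1.7  1.5  1.2 -1.3  0.9  2.  -0.6  2.2 -1.3  0.7 -1.9 -0.3
  2.1 -1.6 -0.5 -1.5]
fix G+F [ 5.036e-01  2.351e-01 -2.000e-04 -1.182e-01] [ 1.1 -1.6  0.7  1.8 -0.5  2.1 -1.3  0.7 -2.3 -0.2  2.  -1.3 -0.7 -1.2]
fix T+F [ 0.5052  0.2363 -0.002  -0.1098] [ 0.2 -2.1  1.5 -0.4  0.8 -0.4 -0.6 -0.4  0.1 -1.1  1.   0.5 -1.   0.6
  2.1 -1.5 -0.1 -1.1]
gap GF [ 0.5082  0.2959  0.0542 -0.1897] [ 1.  -1.3  1.4 -0.3 -0.3  1.9  0.   2.3 -1.6 -1.5 -0.3 -0.8]
gap GFT [ 0.5092  0.2996  0.0517 -0.0769] [ 0.5 -0.4  0.9 -0.4  0.8  2.8  1.2  2.2 -0.8 -1.9  0.2 -2.2  1.4 -0.1
  1.4  0.   1.3 -0.1  1.5  0.1]
```

```bash
python3 -m inch '[[[0,0,0],[-0.05,-0.05,0],-1],[[0,0,0],[-0.05,-0.052,0.05],-1],[[0,0,0],[0,0,0.1],-1],[[0,0,0],[0,0,0.1],-1],[[0,0,0],[0,0,0.07],-1],[[0,0,0],[0,0,0],-1],[[0,0,0],[0,0,0],-1]]'
python3 -c "
from workcell import telemetry
o=telemetry.get_obs();print(o['eef_pos'],o['tool_rot'],o['joint_vel'].round(3))"
```

```text
clock: 2.45
eef_pos: [0.5575, -0.1002, 0.1191]
tool_rot: [0.085, 0.996, 0.0, -0.002]
ft_force: [-0.7, 0.4, 0.7]
grip_width: 0.0857
grasp_force: 0.0
[ 0.55753777 -0.1001777   0.11910984] [ 8.49190268e-02  9.96385746e-01  2.44293870e-04 -2.03582649e-03] [ 0.001 -0.037  0.06   0.007 -0.001 -0.008]
```

```bash
python3 -m inch '[[[0,0,0],[-0.011,-0.01,0],-1],[[0,0,0],[0,0,0.08],-1],[[0,0,0],[0,0,0.08],-1],[[0,0,0],[0,0,0.06],-1],[[0,0,0],[0,0,0],-1],[[0,0,0],[0,0,0],-1]]'
python3 - <<'E'
from workcell import telemetry, vision
import cv2,pickle
c=vision.camera("wrist");pickle.dump(c,open("pics/w3.pkl","wb"));cv2.imwrite("pics/w3.png",c["img"][150:400,120:520,::-1].repeat(2,0).repeat(2,1))
print(telemetry.get_obs()["eef_pos"])
E
```

```text
clock: 2.95
eef_pos: [0.5624, -0.1046, 0.0554]
tool_rot: [0.085, 0.996, -0.0, 0.0]
ft_force: [0.1, -0.1, 0.2]
grip_width: 0.0856
grasp_force: 0.0
[ 0.56332586 -0.10479967  0.05637972]
```

View pics/w3.png

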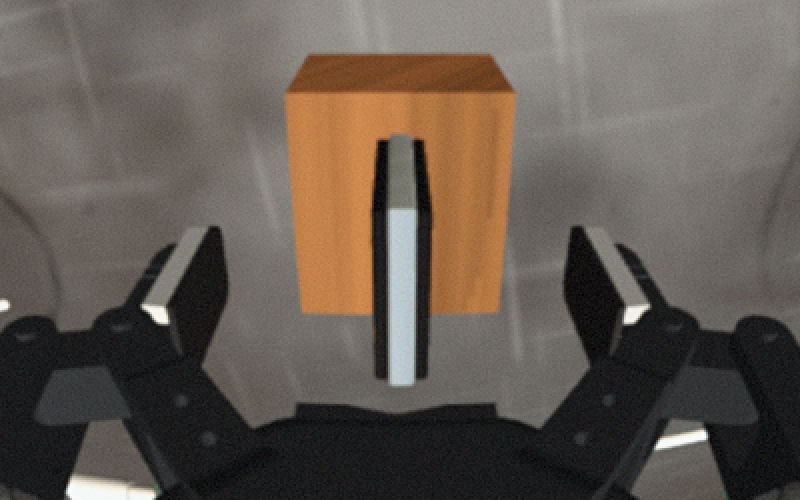

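The gauge is centred between the open fingers: its strip is at column 402 and the fingers' middle is at about 397. I'll close.

```bash
python3 -m inch '[[[0,0,0],[0,0,0.005],1],[[0,0,0],[0,0,0],1],[[0,0,0],[0,0,0],1],[[0,0,0],[0,0,0],1],[[0,0,0],[0,0,0],1],[[0,0,0],[0,0,0],1],[[0,0,0],[0,0,0],1]]'
python3 - <<'E'
from m import *
W=L("w3")
cc=lambda l:[[x/2-.25+120,y/2-.25+150] for x,y in l]
show("gauge W G",[(W,1,g,cc([(402,208),(402,385)])),oG],[.56,-.1,0,0])
show("gauge W",[(W,1,g,cc([(402,208),(402,385)]))],[.56,-.1,0,0])
E
```

```text
clock: 3.58
eef_pos: [0.5619, -0.1045, 0.0531]
tool_rot: [0.085, 0.996, 0.0, 0.0]
ft_force: [-0.2, 1.5, 2.0]
grip_width: 0.0116
grasp_force: 58.9
gauge all [ 0.5603 -0.1038  0.0144 -0.1763] [ 0.3 -0.4  0.7 -0.7 -0.5  1.3 -1.  -0.9  0.3 -0.3 -0.3  0.4]
gauge TG [ 0.5594 -0.1033  0.0166 -0.1644] [ 0.3 -0.   0.4 -0.5  0.1 -0.6  0.1  0.4]
gauge SG [ 0.561  -0.1041  0.0132 -0.1784] [-0.2  1.5 -0.7 -0.6  0.3  0.1 -0.4  0.4]
stand TG [ 0.5603 -0.1035  0.0015 -0.1578] [-0.1 -0.1  0.4 -0.2  0.5 -0.1 -0.   0.1  0.4 -0.   0.3 -0.2  0.7 -0.4
  0.5  0. ]
fixture [ 0.5038  0.2356 -0.0008 -0.1163] [ 0.5 -1.9  1.8  0.3  0.9  0.4 -0.5 -0.2  0.2 -0.6  1.2  1.   0.4 -1.3
 -1.  -0.5 -1.7  1.5  1.2 -1.3  0.9  2.  -0.6  2.2 -1.3  0.7 -1.9 -0.3
  2.1 -1.6 -0.5 -1.5]
fix G+F [ 5.036e-01  2.351e-01 -2.000e-04 -1.182e-01] [ 1.1 -1.6  0.7  1.8 -0.5  2.1 -1.3  0.7 -2.3 -0.2  2.  -1.3 -0.7 -1.2]
fix T+F [ 0.5052  0.2363 -0.002  -0.1098] [ 0.2 -2.1  1.5 -0.4  0.8 -0.4 -0.6 -0.4  0.1 -1.1  1.   0.5 -1.   0.6
  2.1 -1.5 -0.1 -1.1]
gap GF [ 0.5082  0.2959  0.0542 -0.1897] [ 1.  -1.3  1.4 -0.3 -0.3  1.9  0.   2.3 -1.6 -1.5 -0.3 -0.8]
gap GFT [ 0.5092  0.2996  0.0517 -0.0769] [ 0.5 -0.4  0.9 -0.4  0.8  2.8  1.2  2.2 -0.8 -1.9  0.2 -2.2  1.4 -0.1
  1.4  0.   1.3 -0.1  1.5  0.1]
gauge W G [ 0.5614 -0.1045  0.0119 -0.1643] [ 0.1 -0.2  0.1 -0.  -0.2  0.2 -0.2  0.3]
gauge W [ 0.5616 -0.1045  0.0118 -0.1644] [0. 0. 0. 0.]
```

```bash
python3 -m inch '[[[0,0,0],[0,0,-0.06],1],[[0,0,0],[0,0,-0.08],1],[[0,0,0],[0,0,-0.1],1],[[0,0,0],[0,0,-0.1],1],[[0,0,0],[0.01,0.05,0],1],[[0,0,0],[0.0273,0.119,0],1],[[0,0,0],[0.0273,0.119,0],1],[[0,0,0],[0.0273,0.119,0],1],[[0,0,0],[0.0273,0.119,0],1],[[0,0,0],[0.0273,0.119,0],1]]' && python3 -m inch '[[[0,0,0],[0.0273,0.119,0],1],[[0,0,0],[0.0273,0.119,0],1],[[0,0,0],[0.0273,0.119,0],1],[[0,0,0],[0.0273,0.119,0],1],[[0,0,0],[0.0273,0.119,0],1],[[0,0,-0.0086],[0.0173,0.069,0],1],[[0,0,0],[0,0,0],1],[[0,0,0],[0,0,0],1],[[0,0,0],[0,0,0],1]]'
python3 - <<'E'
from workcell import telemetry, vision
import cv2,pickle
c=vision.camera("wrist");pickle.dump(c,open("pics/w4.pkl","wb"));cv2.imwrite("pics/w4.png",c["img"][:300,120:520,::-1].repeat(2,0).repeat(2,1))
o=telemetry.get_obs();print(o["eef_pos"],o["tool_rot"])
E
```

```text
clock: 4.42
eef_pos: [0.5504, 0.095, 0.1546]
tool_rot: [0.085, 0.996, -0.0, -0.0]
ft_force: [0.1, 0.4, -1.6]
grip_width: 0.0117
grasp_force: 59.1
clock: 5.17
eef_pos: [0.5388, 0.297, 0.1542]
tool_rot: [0.058, 0.998, -0.001, -0.001]
ft_force: [0.6, 0.1, -1.7]
grip_width: 0.0116
grasp_force: 59.1
[0.53902308 0.29656358 0.15443774] [ 5.83709816e-02  9.98294751e-01 -5.09745784e-04 -3.97942905e-04]
```

View pics/w4.png

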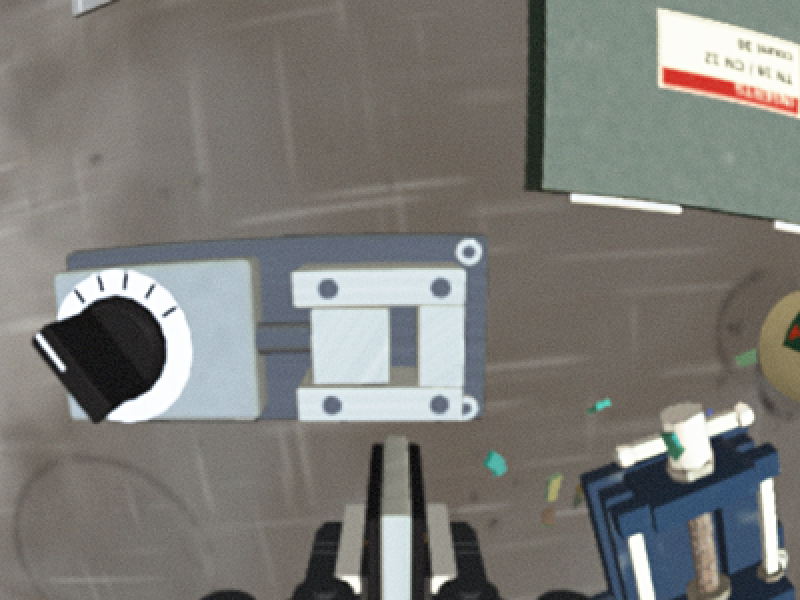

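The view shows the gap clearly, bounded by (389,306), (418,306), (389,386) and (418,386) in the 2x crop. The cheek outer corners are at (294,268), (465,266), (300,420) and (465,420).

```bash
sed -i 's/^    q,r=fit(o,x0);print.*/    q,r=fit(o,x0);print(n,q.round(4),abs(r).max().round(1))/' m.py; python3 - <<'E' | tail -9
from m import *
W=L("w4");cc=lambda l:[[x/2-.25+120,y/2-.25+0] for x,y in l]
oW=(W,1,[b(-32,20,50),b(-32,90,50),b(32,20,50),b(32,90,50),b(-45,105,12),b(-45,-105,12)],cc([(294,268),(465,267),(300,420),(465,420),(488,236),(67,252)]))
show("fix W",[oW],[.5,.23,0,-.1]);q=show("fix all",o+[oW],[.5,.23,0,-.1]);show("fix WTF",[oW,o[0],o[3]],[.5,.23,0,-.1])
show("fixW+G+F",[oW]+o[2:],[.5,.23,0,-.1])
def back(uv,z):
    return least_squares(lambda P:proj(W,[P[0],P[1],z],1)[0]-uv,[.5,.3]).x
for z in(.05,): 
    P=[back(cc([u])[0],z) for u in[(389,306),(418,306),(389,386),(418,386)]];print(np.round(P,4),np.mean(P,0).round(4))
    print("cheek-mid x/yaw",[back(cc([u])[0],z).round(4) for u in[(294,268),(465,267),(300,420),(465,420)]])
# held gauge
show("gauge held",[(W,1,g,cc([(396,516),(396,700)])[:2])],[.54,.3,.11,-.1]) 
print("ring centre z36",back(cc([(125,345)])[0],.036))
E
```

```text
fix WTF [ 0.5049  0.2374 -0.0033 -0.1079] 2.5
fixW+G+F [ 0.5043  0.2372 -0.003  -0.1128] 2.4
[[0.4941 0.298 ]
 [0.4954 0.3095]
 [0.5272 0.294 ]
 [0.5286 0.3059]] [0.5113 0.3019]
cheek-mid x/yaw [array([0.474 , 0.2621]), array([0.4817, 0.3298]), array([0.5376, 0.2547]), array([0.5456, 0.3241])]
gauge held [ 0.5359  0.2961  0.1176 -0.1154] 0.0
ring centre z36 [0.49697095 0.17552069]
```

```bash
python3 -m inch '[[[0,0,0],[0.05,0.0067,0],1],[[0,0,0],[0.0437,0,0],1],[[0,0,0],[0,0,0.06],1],[[0,0,0],[0,0,0.06],1],[[0,0,0],[0,0,0.05],1],[[0,0,0],[0,0,0],1],[[0,0,0],[0,0,0],1],[[0,0,0],[0,0,0],1]]'
python3 - <<'E'
from workcell import telemetry, vision
import cv2,pickle
c=vision.camera("wrist");pickle.dump(c,open("pics/w5.pkl","wb"));cv2.imwrite("pics/w5.png",c["img"][100:400,120:520,::-1].repeat(2,0).repeat(2,1))
o=telemetry.get_obs();print(o["eef_pos"],o["tool_rot"])
E
```

```text
clock: 5.88
eef_pos: [0.5123, 0.3023, 0.1048]
tool_rot: [0.059, 0.998, 0.0, 0.001]
ft_force: [-0.0, -0.1, -0.4]
grip_width: 0.0112
grasp_force: 59.1
[0.51255558 0.30270895 0.10520702] [5.83249436e-02 9.98297023e-01 5.97305462e-04 9.47341980e-04]
```

View pics/w5.png

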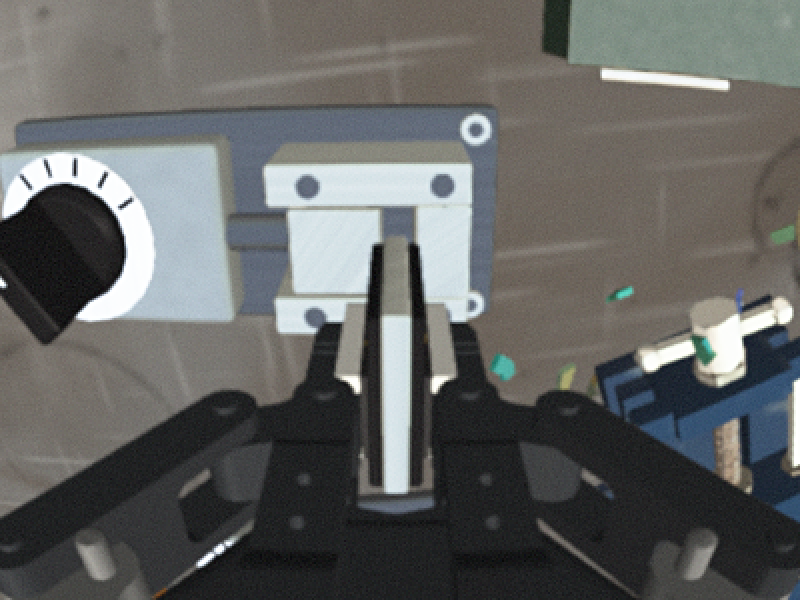

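```bash
python3 - <<'E' | tail -4
from m import *
W=L("w5");cc=lambda l:[[x/2-.25+120,y/2-.25+100] for x,y in l]
def back(uv,z): return least_squares(lambda P:proj(W,[P[0],P[1],z],1)[0]-uv,[.5,.3]).x
a,c=[back(cc([u])[0],.05) for u in[(382,207),(416,207)]];ex=np.array([np.cos(-.113),np.sin(-.113)])
print(a.round(4),c.round(4),((a+c)/2+.017*ex).round(4))
e=[back(cc([u])[0],.05) for u in[(265,205),(472,206),(265,165),(472,163)]];print(np.round(e,4))
show("held",[(W,1,g,cc([(396,316),(396,492)]))],[.51,.3,.065,-.1])
E
```

```text
[0.4971 0.3285]
 [0.4748 0.2616]
 [0.4823 0.3297]]
held [ 0.5123  0.3009  0.0624 -0.1166] 0.0
```

```bash
python3 - <<'E' | tail -6
from m import *
W=L("w5");cc=lambda l:[[x/2-.25+120,y/2-.25+100] for x,y in l]
def back(uv,z): return least_squares(lambda P:proj(W,[P[0],P[1],z],1)[0]-uv,[.5,.3]).x
a,c=[back(cc([u])[0],.05) for u in[(382,207),(416,207)]];ex=np.array([np.cos(-.113),np.sin(-.113)])
print(a.round(4),c.round(4),((a+c)/2+.017*ex).round(4))
E
```

```text
fixture [ 0.5038  0.2356 -0.0008 -0.1163] 2.2
fix G+F [ 5.036e-01  2.351e-01 -2.000e-04 -1.182e-01] 2.3
fix T+F [ 0.5052  0.2363 -0.002  -0.1098] 2.1
gap GF [ 0.5082  0.2959  0.0542 -0.1897] 2.3
gap GFT [ 0.5092  0.2996  0.0517 -0.0769] 2.8
[0.4939 0.2985] [0.4952 0.3097] [0.5115 0.3022]
```

```bash
python3 -m inch '[[[0,0,0],[0.003,0,0.02],1],[[0,0,0],[0,0,0.03],1],[[0,0,0],[0,0,0.03],1],[[0,0,0],[0,0,0.02],1],[[0,0,0],[0,0,0],1],[[0,0,0],[0,0,0],1]]'
```

```text
clock: 6.43
eef_pos: [0.5104, 0.3028, 0.0729]
tool_rot: [0.058, 0.998, -0.001, -0.0]
ft_force: [0.3, 0.6, -0.3]
grip_width: 0.0116
grasp_force: 59.0
```

```bash
python3 -m inch '[[[0,0,0],[0,0,0.02],1],[[0,0,0],[0,0,0.02],1],[[0,0,0],[0,0,0.007],1],[[0,0,0],[0,0,0.005],1],[[0,0,0],[0,0,0],1],[[0,0,0],[0,0,0],1]]'
```

```text
clock: 6.93
eef_pos: [0.5104, 0.303, 0.0582]
tool_rot: [0.058, 0.998, -0.0, -0.0]
ft_force: [0.2, -0.5, 0.2]
grip_width: 0.0113
grasp_force: 59.3
```

```bash
python3 -m inch '[[[0,0,0],[0,0,0.005],1],[[0,0,0],[0,0,0.005],1],[[0,0,0],[0,0,0],1],[[0,0,0],[0,0,0],1]]'
```

```text
clock: 7.27
eef_pos: [0.5105, 0.3031, 0.058]
tool_rot: [0.058, 0.998, 0.0, 0.001]
ft_force: [-3.4, -2.5, 13.9]
grip_width: 0.0117
grasp_force: 61.7
```

```bash
python3 -m inch '[[[0,0,0],[0,0,-0.003],0.3],[[0,0,0],[0,0,0],0.2],[[0,0,0],[0,0,0],0.2],[[0,0,0],[0,0,0],0.2],[[0,0,0],[0,0,0],0.2],[[0,0,0],[0,0,-0.08],0.2],[[0,0,0],[0,0,-0.12],0.2],[[0,0,0],[0,0,-0.12],0.2],[[0,0,0],[0,0,0],0.2],[[0,0,0],[0,0,0],0.2]]'
python3 - <<'E'
from workcell import telemetry, vision
import cv2,pickle
c=vision.camera("wrist");pickle.dump(c,open("pics/w6.pkl","wb"));cv2.imwrite("pics/w6.png",c["img"][100:400,60:460,::-1].repeat(2,0).repeat(2,1))
o=telemetry.get_obs();print(o["eef_pos"],o["tool_rot"])
E
```

```text
clock: 8.1
eef_pos: [0.5124, 0.3042, 0.155]
tool_rot: [0.058, 0.998, 0.002, 0.003]
ft_force: [-0.3, -0.0, -0.1]
grip_width: 0.0345
grasp_force: 0.0
[0.51102498 0.30337386 0.15277835] [5.76577993e-02 9.98335964e-01 5.52198880e-04 7.58963774e-04]
```

View pics/w6.png

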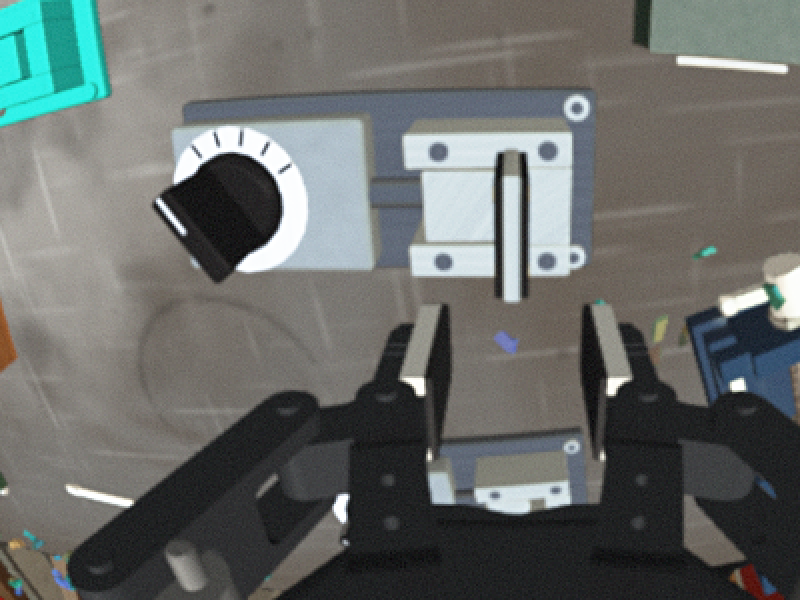

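The gauge is seated upright across both cheeks, with its top strip at (512,175–300), and the fingers are clear. The knob ring is at about (240,199). I've used all 10 views, so I'll fit the ring circle numerically from here.

```bash
cat > ring.py <<'E'
import sys,cv2
from h import *
def back(W,uv,z): 
    f=200/np.tan(np.radians(W["fov_y"]/2));d=np.array(uv)-[W["cx"],W["cy"]];r=np.hypot(*d);th=r/f
    v=np.array(W["pose"])[:3,:3]@[d[0]/r*np.sin(th),-d[1]/r*np.sin(th),-np.cos(th)];o=np.array(W["pose"])[:3,3]
    return (o+v*(z-o[2])/v[2])[:2]
def ring(W,z=.036,guess=(.4968,.1735)):
    g=cv2.cvtColor(W["img"],cv2.COLOR_RGB2GRAY)
    # sample radial profile in the z plane, find outer white->grey edge
    P=[];base=np.array(guess)
    for a in np.radians(np.arange(0,360,5)):
        rr=np.arange(.027,.042,.00025);X=np.c_[base[0]+rr*np.cos(a),base[1]+rr*np.sin(a),np.full(len(rr),z)]
        uv=proj(W,X,True);v=cv2.remap(g,uv[:,0].astype(np.float32)[None],uv[:,1].astype(np.float32)[None],cv2.INTER_LINEAR)[0].astype(float)
        v=cv2.GaussianBlur(v[None],(9,1),0)[0];d=np.diff(v);i=d.argmin()
        if d[i]<-2 and v[:i+1].max()>225: P.append(X[i,:2])
    P=np.array(P);r=least_squares(lambda q:np.hypot(*(P-q[:2]).T)-q[2],[*guess,.033],loss="soft_l1",f_scale=.0005)
    return r.x.round(4),len(P),np.median(abs(r.fun)).round(5)
if __name__=="__main__":
    for n in sys.argv[1:]:
        W=pickle.load(open(f"pics/{n}.pkl","rb"))
        for z in(.036,.038): print(n,z,ring(W,z))
        # pointer: bright saturated pixels near the knob top end
E
python3 ring.py w4 w5 w6
```

```text
w4 0.036 (array([0.4974, 0.1722, 0.0363]), 54, np.float64(0.00018))
w4 0.038 (array([0.497 , 0.1731, 0.0361]), 55, np.float64(0.00021))
w5 0.036 (array([0.4975, 0.1723, 0.0362]), 51, np.float64(0.00018))
w5 0.038 (array([0.4969, 0.1735, 0.0359]), 52, np.float64(0.00015))
w6 0.036 (array([0.4972, 0.1721, 0.0364]), 52, np.float64(0.00016))
w6 0.038 (array([0.4967, 0.1732, 0.0361]), 53, np.float64(0.00014))
```

```bash
python3 -m inch '[[[0,0,0],[0,-0.1,0],0.1],[[0,0,0],[-0.002,-0.12,0],0],[[0,0,0],[-0.003,-0.12,0],0],[[0,0,0],[0,-0.099,0],0],[[0,0,-0.0167],[0,0,0],0],[[0,0,-0.0167],[0,0,0],0],[[0,0,-0.0167],[0,0,0],0],[[0,0,-0.0167],[0,0,0],0],[[0,0,-0.0167],[0,0,0],0],[[0,0,-0.0167],[0,0,0],0]]' && python3 -m inch '[[[0,0,0],[0,0,0],0],[[0,0,0],[0,0,0],0],[[0,0,0],[0,0,0],0]]'
python3 - <<'E'
from workcell import telemetry,vision
import pickle
from ring import *
c=vision.camera("wrist");pickle.dump(c,open("pics/w7.pkl","wb"))
o=telemetry.get_obs();print(o["eef_pos"],o["tool_rot"],o["joint_pos"],R.from_quat(o["tool_rot"]).as_matrix().round(4))
print(ring(c))
# bar top face: very dark pixels vs expected; pointer line bright in z=.086 plane
m=c["img"].min(2)
pts=[]
for dx in np.arange(-.03,.031,.001):
    print("".join(" .:-=+*#%@"[min(9,int(m[int(round(v)),int(round(u))])//26)] for u,v in proj(c,[[.4972+dx,.1725+dy,.086] for dy in np.arange(.032,-.033,-.001)],True))) if True else 0
E
```

```text
clock: 8.98
eef_pos: [0.4955, 0.1715, 0.1499]
tool_rot: [-0.257, 0.966, -0.0, -0.002]
ft_force: [-0.2, 0.1, -0.2]
grip_width: 0.0426
grasp_force: 0.0
clock: 9.23
eef_pos: [0.4962, 0.1719, 0.151]
tool_rot: [-0.253, 0.967, -0.0, -0.001]
ft_force: [0.3, 0.3, -0.5]
grip_width: 0.0424
grasp_force: 0.0
[0.49643002 0.17191338 0.15132559] [-2.53429878e-01  9.67353457e-01 -6.18886459e-05 -7.63325692e-04] [ 3.33377516e-01  3.39377858e-01 -7.32724652e-02  1.15967765e+00
 -5.73986732e-06 -1.79071128e-01] [[-8.715e-01 -4.903e-01 -1.400e-03]
 [-4.903e-01  8.715e-01 -5.000e-04]
 [ 1.500e-03  3.000e-04 -1.000e+00]]
(array([0.4976, 0.1724, 0.0362]), 63, np.float64(0.00015))
****************#@@@@@@%#=%@@%=    ........ .     :#@@@@@@@@@@@@%
***************#@@@@@@@@@@@@+.   ...........   ..  -=@@@@@@@@@@@@
***************@@@@@@@@@@@@*- .............     .   .#%@@@@@@@@@@
***************@@@@@@@@@@@-.  .............   .-:.    -%@@@@@@@@@
**************#@@@@@@@@@%+. ..:... ......     :=:  .   *%@@@@@@@@
*************#*-+@%@@@@@-  ..............    :=+:       *@@@@@@@@
*************##+:==%%@@#-...:.........
[... 2891 characters left out ...]
::.-===========================----=----
==================-======---=============-=============---=--=-==
=======-===-==========================================-=--==--=--
=======-=-===-===-==========-=-=-=================-===--=--=--=--
==================================-=============-=====--==-==--=-
====-==-=======-=======-===============================---=====--
======-====---=========================================-==-==----
-===--=----=========================================-=====-----==
-====----=============================================-----==-=--
====---=====-==-============-=========================-=---=====-
=====-=--=--====================================-=====------==-=-
```

```bash
python3 -m inch '[[[0,0,0],[-0.004,0,0.06],0],[[0,0,0],[0,0,0.1],0],[[0,0,0],[0,0,0.1],0],[[0,0,0],[0,0,0.065],0],[[0,0,0],[0,0,0],0],[[0,0,0],[0,0,0],0],[[0,0,0],[0,0,0],0]]' && python3 -m inch '[[[0,0,0],[0,0,0],0.4],[[0,0,0],[0,0,0],0.6],[[0,0,0],[0,0,0],1],[[0,0,0],[0,0,0],1],[[0,0,0],[0,0,0],1],[[0,0,0],[0,0,0],1]]'
```

```text
clock: 9.87
eef_pos: [0.4989, 0.173, 0.0557]
tool_rot: [-0.254, 0.967, 0.0, 0.001]
ft_force: [-0.3, -0.6, 1.1]
grip_width: 0.0426
grasp_force: 0.0
clock: 10.37
eef_pos: [0.4987, 0.174, 0.0564]
tool_rot: [-0.255, 0.967, 0.001, 0.002]
ft_force: [-1.4, 3.2, 5.6]
grip_width: 0.011
grasp_force: 59.2
```

```bash
python3 -m inch '[[[0,0,0.00833],[0,0,0],1],[[0,0,0.00833],[0,0,0],1],[[0,0,0.00833],[0,0,0],1],[[0,0,0.00833],[0,0,0],1],[[0,0,0.00833],[0,0,0],1],[[0,0,0.00833],[0,0,0],1],[[0,0,0.00833],[0,0,0],1],[[0,0,0.00833],[0,0,0],1],[[0,0,0],[0,0,0],1],[[0,0,0],[0,0,0],1]]'; python3 -c "
from workcell import telemetry
from h import *
o=telemetry.get_obs();M=R.from_quat(o['tool_rot']).as_matrix();print(o['ft_torque'],np.degrees(np.arctan2(M[1,0],M[0,0]))%360,o['ft_force'])"
```

```text
clock: 11.2
eef_pos: [0.4988, 0.1738, 0.0564]
tool_rot: [-0.048, 0.999, 0.001, 0.001]
ft_force: [-2.1, 2.1, 5.5]
grip_width: 0.0109
grasp_force: 59.2
[0.36730276 0.37449868 0.00623818] 185.4975698598667 [-2.14478063  2.10719388  5.48316637]
```

```bash
python3 -m inch '[[[0,0,0.00833],[0,0,0],1],[[0,0,0.00833],[0,0,0],1],[[0,0,0.00833],[0,0,0],1],[[0,0,0.00833],[0,0,0],1],[[0,0,0.00833],[0,0,0],1],[[0,0,0.00833],[0,0,0],1],[[0,0,0.00833],[0,0,0],1],[[0,0,0.00833],[0,0,0],1],[[0,0,0],[0,0,0],1],[[0,0,0],[0,0,0],1]]'; python3 -c "
from workcell import telemetry
from h import *
o=telemetry.get_obs();M=R.from_quat(o['tool_rot']).as_matrix();print(o['ft_torque'],np.degrees(np.arctan2(M[1,0],M[0,0]))%360,o['ft_force'])"
```

```text
clock: 12.03
eef_pos: [0.4987, 0.1735, 0.0564]
tool_rot: [0.161, 0.987, 0.001, 0.001]
ft_force: [-1.5, 1.4, 6.3]
grip_width: 0.0109
grasp_force: 59.2
[0.19818671 0.43550951 0.03694186] 161.49746067385527 [-1.54984311  1.42028336  6.25837183]
```

```bash
python3 -m inch '[[[0,0,0.00833],[0,0,0],1],[[0,0,0.00833],[0,0,0],1],[[0,0,0.00833],[0,0,0],1],[[0,0,0.00833],[0,0,0],1],[[0,0,0.00833],[0,0,0],1],[[0,0,0.00833],[0,0,0],1],[[0,0,0.00833],[0,0,0],1],[[0,0,0.00833],[0,0,0],1],[[0,0,0],[0,0,0],1],[[0,0,0],[0,0,0],1]]'; python3 -c "
from workcell import telemetry,vision
from h import *
import cv2
o=telemetry.get_obs();M=R.from_quat(o['tool_rot']).as_matrix();print(o['ft_torque'],np.degrees(np.arctan2(M[1,0],M[0,0]))%360,o['ft_force'],o['joint_vel'])"
```

```text
clock: 12.87
eef_pos: [0.4986, 0.1734, 0.0564]
tool_rot: [0.362, 0.932, 0.001, 0.001]
ft_force: [-2.8, 1.3, 6.5]
grip_width: 0.0113
grasp_force: 59.3
[ 0.12895556  0.52027033 -0.00140825] 137.50344051894922 [-2.76931016  1.26837452  6.4648859 ] [ 0.00146702  0.00071182 -0.00014309 -0.00084417 -0.0014864  -0.0035071 ]
```

```bash
python3 -m inch '[[[0,0,0],[0,0,0],1],[[0,0,0],[0,0,0],1],[[0,0,0],[0,0,0],1],[[0,0,0],[0,0,0],1]]'; python3 - <<'E'
from workcell import vision
from h import *
for n,c,f in[("scene",vision.camera("scene"),0),("wrist",vision.camera("wrist"),1)]:
    m=c["img"].min(2);print(n)
    e=np.array([np.cos(-.113),np.sin(-.113)]);k=np.array([-e[1],e[0]])
    for a in np.arange(-.034,.035,.004):
        uv=proj(c,[[*(np.array([.5113,.3022])+a*e+d*k),.094] for d in np.arange(.03,-.031,-.0015)],f)
        print("".join(" .:-=+*#%@"[min(9,int(m[int(round(v)),int(round(u))])//26)] if 0<=u<639 and 0<=v<399 else "?" for u,v in uv))
E
```

```text
clock: 13.2
eef_pos: [0.4986, 0.1734, 0.0564]
tool_rot: [0.362, 0.932, 0.001, 0.001]
ft_force: [-1.6, 1.5, 7.2]
grip_width: 0.0112
grasp_force: 59.3
scene
-==========================------===+++:-
==================----=---+++===--- ...  
------===-=====---+++=++=---...   .  ....
---------=====---***%##-   ...::::.......
====----=====--:---%##-......:--:..  ....
---------===------*%%%---    ...  .......
-----------------+###+++    .............
-----------------***###    ..............
---------------:---%%%---.  .............
===---=--------:::%%%===:    .  .   .....
=============----******-..   --..::   ...
================---****... :::--::.......
===============---*@@@---.  .::..........
--=============--****:::.................
-....===-==---:::........................
::::....:::::............................
:::......................................
:::::::::::::..::........................
wrist
-------------------------:###-:---:.   ##
------------------------:-=--.         #*
------------------==++-:.             .##
----------------- ###*..   ...        .##
-----:----------..###*:.   ..         .##
:::-------------: *###..              .##
-:---:---::-----: ###*..               ##
-----::-:-------: ###*:.              :%#
----------------:.###*..             -###
----------------. *##*:            ######
 ..-------------:.###*.    :..   ----:---
 .. .  ...:-----.:*##*..   .  :----------
:--... ..  ..---. *##*.     :---:----:::-
...:::::....::--- ###+.. :-------::-:--:-
  .. .:. ..-:.----::=------------------=-
 ....:. .:-------:::--------:::----------
  ..:. .:--------------------------------
 .::.  .---------------------------------
```

```bash
python3 -c "
from workcell import workorder
print(workorder.job_done())"
```

```text
the job is handed in; nothing more can be done
None
```

I moved the gauge blade into the fixture's gap and let go of it, then turned the knob 72° clockwise to the third stop and handed the job in at 13.2 s, still gripping the knob (59 N); no verdict came back, but the last camera check showed the blade still upright and home.

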